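# Set the hooping station to the pink size

## Robot

A 6-joint arm with a two-finger parallel gripper is mounted at the origin on the work surface. World frame = base frame: x ahead of the robot, y to its left, z up, the work surface at z = 0. Lengths are in m, angles in degrees, forces in N, time in s.
With the tool pointing down it reaches from about 0.4 to 0.825 m from the base axis. Payload 7 kg.
Tool frame: the origin (TCP) lies on the centre line of the jaws, within the pads' length; the fingertips stand 19 mm ahead of it and the grasp point (between the pads) is the TCP; z points along the fingers, y is the line along which they close (so a half turn about z gives the same grasp; the last joint's range is limited). The gripper opens to 88 mm and grips with 3 to 60 N. Pads are 19 mm wide; open, the fingers measure 130 mm over their backs; the gripper's body (78 mm by 193 mm) begins 47 mm behind the grasp point.
Start: joints at [91.278, 20.546, 0.682, 0, -70.136, -16.507], TCP at [0.177, 0.651, 0.223] pointing down, gripper open.
Joint ranges: [-176.03, 176.03], [-82.01, 121.73], [-58.28, 71.71], [-173.87, 95.51], [-174.79, -0.11], [-173.66, 173.66]. Speed limits (degrees/s): [136.94, 136.94, 172.46, 180, 180, 180].

## Interface

Orientations are given as [roll, pitch, yaw] about the fixed x, y, z axes, in that order (R = Rz(yaw) Ry(pitch) Rx(roll)).
In Python, from plant import get_state, capture, close_job gives the robot as it stands.
- The arm moves only by the tool apply_moves, never from a script. Its argument "targets" is a list of rows, each a list of 7 numbers: the opening, from 0 (shut) to 1 (fully open), then the shift along the tool's x, y, z normalised to -1 to 1, where 1 is 1000 mm, then the turn, a rotation vector about the tool's x, y, z normalised to -1 to 1, where 1 is 90 degrees. In form: [[claw, tx, ty, tz, ax, ay, az], ...]. A call has 1 to 20 rows; each row shifts and turns the commanded pose from where the row before left it, along the tool's axes as they then stand; what a row does not reach is not made up. A row lasts 1/12 s, in which the tool goes at most 41.7 mm and 7.16 degrees, less where a joint would pass 70% of its speed; a pose out of reach is approached as far as the arm can. A call with a number of a shift or a turn outside -1 to 1 is refused whole. A call with a gripper value outside its range is refused whole. The fingers move at their own pace and stop on an object; "newtons" is the grip in N (left out, the last holds). Time passes only in rows, so rows that do not move let the fingers close. It gives the time, the measured TCP pose, the force, the opening and the grip force at its end, in the units of the state.
- get_state(): the state, without advancing time (a new reading comes with each control period).
- capture(name): name is "side" or "top"; returns a dict with "frame" (420x560x3 uint8, red, green, blue), "range_z" (420x560 float32, m along the optical axis (not along the pixel's ray), 0 where there is no reading), "camera_matrix" (3x3 intrinsics, pixels), "T" (4x4, takes a point from camera to world coordinates). Camera axes: x right, y down, z forward; pixel columns grow to the right and rows downward; lengths in m; the calibration is good to about 2 mm. A picture is of the moment at which its call begins.
- close_job(): hands the job in; it is judged then, once.
The state is a dict: "time_s": time; "joints": joint angles; "qd": joint speeds; "joint_torque": joint torques, N m; "tcp_pos": TCP position; "eef_rot": TCP orientation; "contact_force": force on the tool from outside, world axes, zero at the start; "moment": the same for the moment, N m; "gripper_width": finger opening in m; "gripper_force": force on a finger pad.
Only numpy, scipy, OpenCV 4.12 (cv2) and the standard library are available. Lean on these libraries where they do the work, as an engineer would, in place of code of your own. Each camera call takes 0.05 s, during which the arm holds its last target. There are 200 camera calls.

## Task

Set the hooping station to the pink size: with a fingertip against its black push block, push the hoop carriage along its rails until it clicks into the notch beside the pink clip, then take the hand away and leave it there. Just push: do not pinch the block, do not touch or lift the hoop lying in the carriage, and leave the thread cones and scissors where they are.

Things in the scene. Friction and masses are not known exactly. Their poses are not given: they have to be found in the camera images.
- station: hooping station, fixed: white board 270 x 540 mm, top 22 mm above the table, with two rails along its y (tops 32 mm, end buffers 36 mm) and beside them an index bar (at x = +85 mm, top 32 mm) with three notches 10 mm wide at y = -35, +35 and +105 mm. Origin: centre of the underside, on the table; x points to the index bar and clips, z up. Nothing on it is higher than 74 mm
- carriage (a joint): carriage travel, m: 0 at the rails' -y end, 0.33 at the other, growing along the station's +y. Starts at 0.03 to 0.09; the notches are at 0.13, 0.20, 0.27. Slides at 2 to 4 N. At a notch its spring ball drops in: it jumps 3 to 4 mm forward off the finger and the push force dips to nearly none; pushing on out of the notch takes 8 to 14 N. Let go more than 4 mm off a notch, it stays out
- plunger (a joint): the carriage's spring plunger (steel pin with a red cap in a brass bush, over the index bar), m, growing as it drops: below 0.001 while its ball rides on top of the bar, about 0.002 to 0.0025 when it has clicked into a notch
- carriage_center (a point): centre of the carriage's grey plate (130 x 136 mm), on its top, 41 mm above the table; the underside of the hoop rests here. Axes as the station's
- carriage_pointer (a point): tip of the red pointer line on the ear of the carriage, 98 mm to +x of the carriage's centre, in line with the plunger; it stands opposite a clip when the carriage is in that clip's notch. 41 mm above the table
- push_right (a point): centre of the outer face of the carriage's -y push block: black, upright, 80 mm wide along the station's x, 14 mm thick, top 73 mm above the table. The point is 60 mm above the table and 74 mm to -y of the carriage's centre; push here towards +y. Axes as the station's
- push_left (a point): the same point on the push block of the +y side, 74 mm to +y of the carriage's centre; push here towards -y to bring the carriage back
- hoop: wooden outer hoop (ring of 110 mm outside and 100 mm inside diameter, 14 mm high, 60 g, brass tension screw towards the clips) nested between four white posts of the carriage, its top 55 mm above the table. It rides along and could only be lifted straight up out of its nest. Origin: centre of its underside
- clip_pink: pink clip on the board beside one of the three notches, the size wanted: 24 x 24 x 14 mm, fixed. Origin: centre of its underside, 22 mm above the table and 119 mm to +x of the station's centre line; its y along the rails is its notch's y. Axes as the station's
- clip_blue: blue clip of the same make at another notch
- clip_orange: orange clip of the same make at the remaining notch
- cone_purple: purple thread cone, loose, standing: 68 mm across the foot, 53 mm across the thread, 90 mm high; origin under its centre
- cone_blue: light blue thread cone, loose, the same size
- cone_green: green thread cone, loose, the same size
- scissors: small steel scissors with pink finger loops lying on the table, 140 mm long, 8 mm high; origin under the pivot, blades along its +x

How it is judged:
By the outcome, as a careful person would: the job done as asked, in the order asked, and still so for the second after the job is handed in, with the robot touching nothing.
It also fails if it takes over 48 s, if anything falls off the work surface, if the arm or the gripper's body presses on something with over 40 N, if the wrist force passes 120 N, or if a joint passes its speed limit or range.

## Working session

There is one attempt and no reset: what is moved stays moved. The work goes in short steps, Python scripts to look and compute and a tool call to move; the robot and the scene stay as the last step left them, time stands still between calls to the robot, and variables do not carry over. Pictures are saved under pics/ and viewed, at most 10 in all, crops included, and the job is handed in when it is done.

Besides the shell and the picture viewer there is one more tool, called after ">>>" in YAML: its name, and indented under it one key for each argument. apply_moves: Moves the arm, as the interface text tells. Scaled input: -1 to 1 covers 1000 mm each way for a shift and 90 degrees each way for a turn. Its arguments: {"type":"object","properties":{"targets":{"type":"array","items":{"type":"array","items":{"type":"number"}}},"newtons":{"type":"number"}},"required":["targets"]}

```bash
mkdir -p pics; python3 - <<'E'
from plant import *
import cv2,numpy as np
for n in("top","side"):
    c=capture(n);np.savez(f"{n}0.npz",**c);cv2.imwrite(f"pics/{n}0.png",c["frame"][...,::-1])
    print(n,c["T"].round(3).tolist(),c["camera_matrix"].round(1).tolist())
s=get_state();print(s["tcp_pos"],s["eef_rot"],s["time_s"])
E
```

```text
top [[-0.008, -0.994, 0.109, 0.432], [-1.0, 0.006, -0.011, -0.003], [0.011, -0.109, -0.994, 1.222], [0.0, 0.0, 0.0, 1.0]] [[449.3, 0.0, 278.9], [0.0, 449.3, 205.4], [0.0, 0.0, 1.0]]
side [[0.896, -0.299, 0.328, 0.198], [-0.443, -0.574, 0.689, -0.783], [-0.018, -0.762, -0.647, 0.816], [0.0, 0.0, 0.0, 1.0]] [[434.1, 0.0, 271.9], [0.0, 434.1, 216.2], [0.0, 0.0, 1.0]]
[0.17722014 0.65088298 0.22203207] [ 1.79916739e+02 -9.18174517e-03 -1.52325441e+01] 0.1
```

View pics/top0.png

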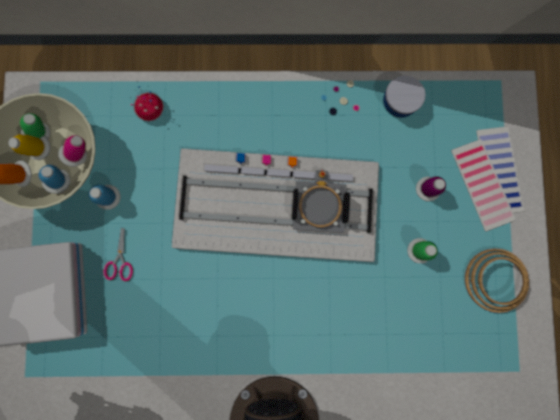

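View pics/side0.png

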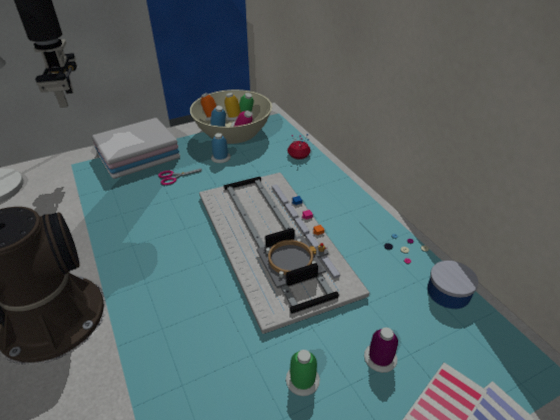

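The top view shows the station with clips blue (240,158), pink (266,160, the middle notch) and orange (292,161). The carriage is at the right, with its -y block at (346,207). Image left is world +y, and the cones and scissors are well clear.

```bash
cat > m.py <<'E'
import numpy as np,cv2
def ray(c,uv,z):
    K,T=c["camera_matrix"],c["T"]
    d=T[:3,:3]@np.linalg.solve(K,[uv[0],uv[1],1.]);o=T[:3,3]
    return (o+d*(z-o[2])/d[2])
def blob(c,lo,hi,box):
    h=cv2.cvtColor(c["frame"],cv2.COLOR_RGB2HSV);m=cv2.inRange(h,np.array(lo),np.array(hi))
    x0,y0,x1,y1=box;k=np.zeros_like(m);k[y0:y1,x0:x1]=m[y0:y1,x0:x1]
    n,l,s,ce=cv2.connectedComponentsWithStats(k);i=1+s[1:,4].argmax();return ce[i],s[i],l==i
def clips(c):
    r={}
    for n,lo,hi in(("blue",(98,150,60),(120,255,255)),("pink",(150,120,80),(176,255,255)),("orange",(5,150,120),(20,255,255))):
        u,s,_=blob(c,lo,hi,(225,145,305,172));r[n]=ray(c,u,.034);print(n,u.round(1),s,r[n].round(4))
    return r
E
python3 - <<'E'
from m import *
c=dict(np.load("top0.npz"));r=clips(c)
a=(r["blue"]-r["orange"])[:2];print("sep",np.linalg.norm(a));yd=a/np.linalg.norm(a);xd=np.array([yd[1],-yd[0]])
print("yaw",np.degrees(np.arctan2(xd[1],xd[0])))
P=np.mean([r[k][:2] for k in r],0);o=P-.119*xd-.035*yd;print("origin",o)
for box in((338,180,356,235),(286,180,304,235)):
    u,s,m=blob(c,(0,0,0),(180,255,60),box);print(u,s)
    w=ray(c,u,.073);l=w[:2]-o;print("block",w,"local",l@xd,l@yd)
    v,uu=np.nonzero(m);print(np.percentile(uu,[3,97]))
im=c["frame"][130:270,160:400,::-1];cv2.imwrite("pics/crop0.png",cv2.resize(im,None,fx=3.3,fy=3.3,interpolation=cv2.INTER_CUBIC))
E
```

```text
blue [240.2 157.2] [237 153   7  10  60] [0.6932 0.0867 0.034 ]
pink [266.4 159.2] [263 155   8  10  72] [0.6875 0.0161 0.034 ]
orange [292.3 161.3] [288 157   9  10  71] [ 0.6813 -0.0534  0.034 ]
sep 0.14064420792831406
yaw -4.844596846041694
origin [ 0.56579395 -0.00836132]
[345.12711864 207.85169492] [339 192  11  32 236]
block [ 0.55040078 -0.1865906   0.073     ] local -0.00028609585504778756 -0.1788925489762831
[341. 349.]
[295.90134529 204.85650224] [292 189  10  32 223]
block [ 0.55898374 -0.05983803  0.073     ] local -0.0024384939904362342 -0.051867947148291495
[292. 300.]
```

View pics/crop0.png

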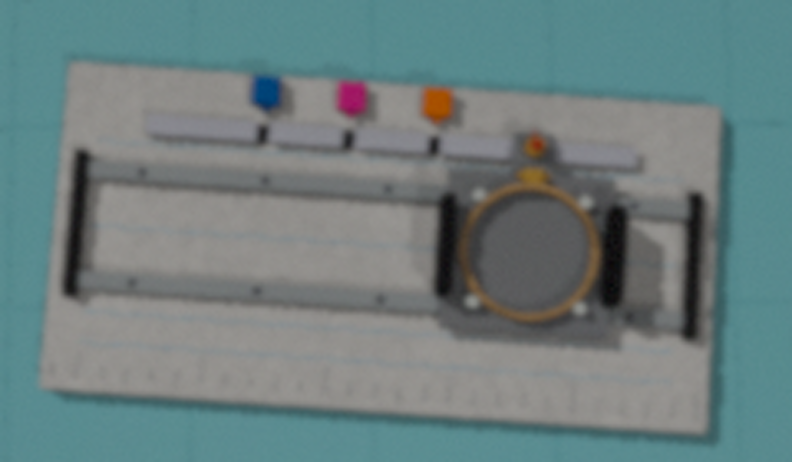

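>>> apply_moves:
  targets:
    - [0,0,0,0,0,0,0.0737]
    - [0,0,0,0,0,0,0.0737]
    - [0,0,0,0,0,0,0.0737]
    - [0,0,0,0,0,0,0.0737]
    - [0,0,0,0,0,0,0.0737]
    - [0,0,0,0,0,0,0.0737]
    - [0,0,0,0,0,0,0.0737]
    - [0,0,0,0,0,0,0.0737]
    - [0,0,0,0,0,0,0.0737]
    - [0,0,0,0,0,0,0.0737]
    - [0,0,0,0,0,0,0.0737]
    - [0,0,0,0,0,0,0.0737]
    - [0,0,0,0,0,0,0]

```text
time_s: 1.18
tcp_pos: [0.1772, 0.651, 0.2224]
eef_rot: [180.0, -0.1, -95.1]
contact_force: [0.4, 0.1, -0.3]
gripper_width: 0.0066
gripper_force: 0.0
```

>>> apply_moves:
  targets:
    - [0,0.016,-0.0245,0,0,0,0]
    - [0,0.016,-0.0245,0,0,0,0]
    - [0,0.016,-0.0245,0,0,0,0]
    - [0,0.016,-0.0245,0,0,0,0]
    - [0,0.016,-0.0245,0,0,0,0]
    - [0,0.016,-0.0245,0,0,0,0]
    - [0,0.016,-0.0245,0,0,0,0]
    - [0,0.016,-0.0245,0,0,0,0]
    - [0,0.016,-0.0245,0,0,0,0]
    - [0,0.016,-0.0245,0,0,0,0]
    - [0,0.016,-0.0245,0,0,0,0]
    - [0,0.016,-0.0245,0,0,0,0]
    - [0,0.016,-0.0245,0,0,0,0]
    - [0,0.016,-0.0245,0,0,0,0]
    - [0,0,0,0,0,0,0]

```text
time_s: 2.43
tcp_pos: [0.5032, 0.3961, 0.2224]
eef_rot: [180.0, -0.1, -94.8]
contact_force: [-0.1, 0.3, -0.2]
gripper_width: 0.0003
gripper_force: 0.0
```

>>> apply_moves:
  targets:
    - [0,0.032,-0.005,0,0,0,0]
    - [0,0.032,-0.005,0,0,0,0]
    - [0,0.032,-0.005,0,0,0,0]
    - [0,0.032,-0.005,0,0,0,0]
    - [0,0.032,-0.005,0,0,0,0]
    - [0,0.032,-0.005,0,0,0,0]
    - [0,0.032,-0.005,0,0,0,0]
    - [0,0.032,-0.005,0,0,0,0]
    - [0,0.032,-0.005,0,0,0,0]
    - [0,0.032,-0.005,0,0,0,0]
    - [0,0.032,-0.005,0,0,0,0]
    - [0,0.032,-0.005,0,0,0,0]
    - [0,0.032,-0.005,0,0,0,0]
    - [0,0.032,-0.005,0,0,0,0]
    - [0,0.032,-0.005,0,0,0,0]
    - [0,0.032,-0.005,0,0,0,0]
    - [0,0.032,-0.005,0,0,0,0]
    - [0,0.032,-0.005,0,0,0,0]
    - [0,0.032,-0.005,0,0,0,0]
    - [0,0.028,-0.005,0,0,0,0]

```text
time_s: 4.1
tcp_pos: [0.5461, -0.2447, 0.2227]
eef_rot: [180.0, 0.0, -94.6]
contact_force: [0.4, -0.6, -0.5]
gripper_width: 0.0003
gripper_force: 0.0
```

>>> apply_moves:
  targets:
    - [0,0,0,0.025,0,0,0]
    - [0,0,0,0.025,0,0,0]
    - [0,0,0,0.025,0,0,0]
    - [0,0,0,0.025,0,0,0]
    - [0,0,0,0.025,0,0,0]
    - [0,0,0,0.025,0,0,0]
    - [0,0,0,0,0,0,0]

```text
time_s: 4.68
tcp_pos: [0.5429, -0.242, 0.0678]
eef_rot: [179.5, 0.1, -94.7]
contact_force: [-0.9, 0.3, -0.5]
gripper_width: 0.0006
gripper_force: 0.0
```

```bash
python3 - <<'E'
from plant import *
import cv2
c=capture("side");im=c["frame"][150:340,180:400,::-1];cv2.imwrite("pics/s1.png",cv2.resize(im,None,fx=3,fy=3,interpolation=cv2.INTER_CUBIC))
E
```

```text
(no output)
```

View pics/s1.png

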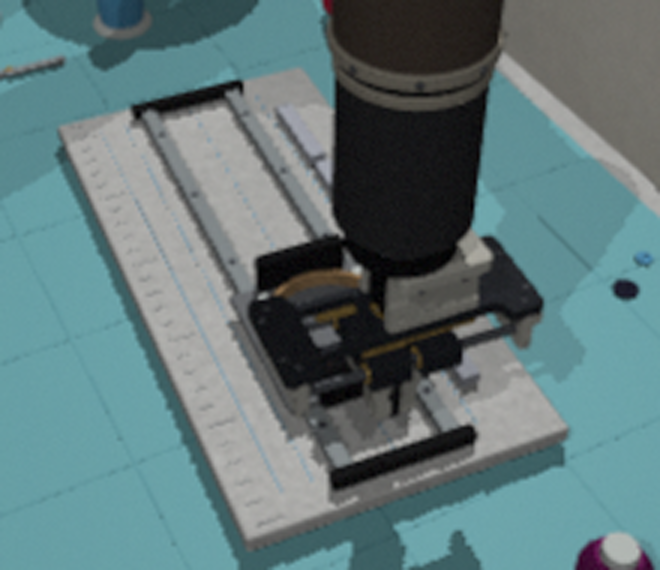

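>>> apply_moves:
  targets:
    - [0,-0.01,0,0,0,0,0]
    - [0,-0.01,0,0,0,0,0]
    - [0,-0.005,0,0,0,0,0]
    - [0,-0.003,0,0,0,0,0]
    - [0,-0.003,0,0,0,0,0]
    - [0,-0.003,0,0,0,0,0]
    - [0,-0.003,0,0,0,0,0]
    - [0,-0.003,0,0,0,0,0]
    - [0,-0.003,0,0,0,0,0]
    - [0,-0.003,0,0,0,0,0]
    - [0,-0.003,0,0,0,0,0]

```text
time_s: 5.65
tcp_pos: [0.5505, -0.1939, 0.0728]
eef_rot: [180.0, -0.0, -94.8]
contact_force: [0.2, -0.2, -0.4]
gripper_width: 0.0004
gripper_force: 0.0
```

>>> apply_moves:
  targets:
    - [0,-0.003,0,0,0,0,0]
    - [0,-0.003,0,0,0,0,0]
    - [0,-0.003,0,0,0,0,0]
    - [0,-0.003,0,0,0,0,0]
    - [0,-0.003,0,0,0,0,0]
    - [0,-0.003,0,0,0,0,0]
    - [0,-0.003,0,0,0,0,0]
    - [0,-0.003,0,0,0,0,0]
    - [0,-0.003,0,0,0,0,0]
    - [0,-0.003,0,0,0,0,0]
    - [0,-0.003,0,0,0,0,0]
    - [0,-0.003,0,0,0,0,0]
    - [0,-0.003,0,0,0,0,0]
    - [0,-0.003,0,0,0,0,0]
    - [0,-0.003,0,0,0,0,0]

```text
time_s: 6.9
tcp_pos: [0.5543, -0.149, 0.0728]
eef_rot: [180.0, 0.0, -94.8]
contact_force: [0.5, 0.1, -0.2]
gripper_width: 0.0001
gripper_force: 0.0
```

```bash
python3 - <<'E'
from plant import *
import cv2,numpy as np
print(get_state()["contact_force"])
a=capture("side")["frame"][150:340,200:370,::-1];b=capture("top")["frame"][130:270,200:390,::-1]
a=cv2.resize(a,(376,420));b=cv2.resize(b,(400,295));b=np.pad(b,((0,125),(0,0),(0,0)))
cv2.imwrite("pics/s2.png",np.hstack([a,b]))
E
```

```text
[ 0.52292413  0.08918186 -0.18902331]
```

View pics/s2.png

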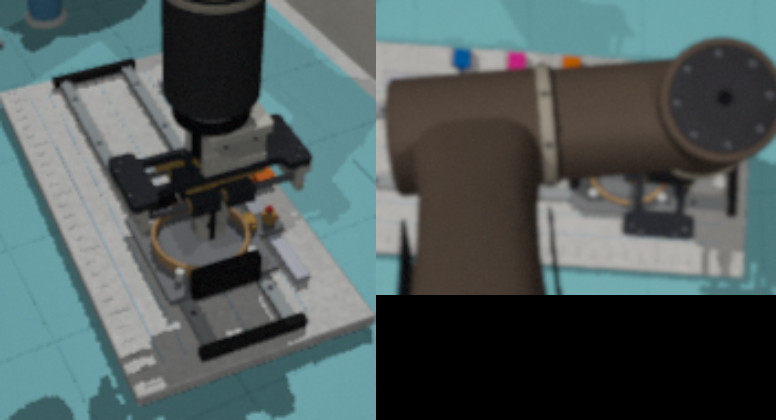

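The side view shows the fingertips past the -y block, over the hoop. The carriage hasn't moved: the plunger is still at about (321,246). I'll stop and check real heights with depth before moving again.

```bash
python3 - <<'E'
from plant import *
from m import *
def cloud(c):
    K,T=c["camera_matrix"],c["T"];d=c["range_z"];v,u=np.indices(d.shape)
    p=np.stack([(u-K[0,2])/K[0,0]*d,(v-K[1,2])/K[1,1]*d,d],-1);return p@T[:3,:3].T+T[:3,3]
np.set_printoptions(suppress=True,precision=3)
s=get_state();print(s["tcp_pos"],s["eef_rot"],s["joints"])
c=capture("side");np.savez("side2.npz",**c);P=cloud(c)
for v in range(226,290,4): print(v,[tuple(P[v,u].round(3)) for u in (292,296,300)],c["frame"][v,296])
t=dict(np.load("top0.npz"));Q=cloud(t)
print("top0 block",Q[200:216:5,345],Q[200:216:5,296],"clip",Q[159,266],"board",Q[240,240],"table",Q[300,300])
cv2.imwrite("pics/s3.png",cv2.resize(c["frame"][200:310,230:350,::-1],None,fx=5,fy=5,interpolation=cv2.INTER_CUBIC))
E
```

```text
[ 0.554 -0.149  0.073] [-179.996    0.001  -94.801] [  4.489  19.242 -23.081  -0.    -47.673  -9.29 ]
226 [(np.float64(0.536), np.float64(-0.173), np.float64(0.196)), (np.float64(0.544), np.float64(-0.176), np.float64(0.195)), (np.float64(0.555), np.float64(-0.174), np.float64(0.19))] [89 89 83]
230 [(np.float64(0.537), np.float64(-0.172), np.float64(0.184)), (np.float64(0.546), np.float64(-0.174), np.float64(0.182)), (np.float64(0.555), np.float64(-0.176), np.float64(0.179))] [11 14 19]
234 [(np.float64(0.539), np.float64(-0.169), np.float64(0.168)), (np.float64(0.547), np.float64(-0.172), np.float64(0.168)), (np.float64(0.556), np.float64(-0.173), np.float64(0.165))] [64 51 28]
238 [(np.float64(0.533), np.float64(-0.179), np.float64(0.167)), (np.float64(0.543), np.float64(-0.18), np.float64(0.164)), (np.float64(0.553), np.float64(-0.179), np.float64(0.159))] [15 16 21]
242 [(np.float64(0.53), np.float64(-0.186), np.float64(0.163)), (np.float64(0.539), np.float64(-0.186), np.float64(0.159)), (np.float64(0.564), np.float64(-0.161), np.float64(0.127))] [14 16 20]
246 [(np.float64(0.53
[... 1716 characters left out ...]
64(0.05))] [ 5  7 12]
282 [(np.float64(0.526), np.float64(-0.196), np.float64(0.044)), (np.float64(0.536), np.float64(-0.196), np.float64(0.039)), (np.float64(0.547), np.float64(-0.197), np.float64(0.034))] [16 12 14]
286 [(np.float64(0.529), np.float64(-0.19), np.float64(0.022)), (np.float64(0.539), np.float64(-0.192), np.float64(0.019)), (np.float64(0.547), np.float64(-0.198), np.float64(0.021))] [101 100  99]
top0 block [[ 0.57  -0.186  0.078]
 [ 0.558 -0.186  0.074]
 [ 0.545 -0.186  0.076]
 [ 0.532 -0.186  0.073]] [[ 0.571 -0.06   0.074]
 [ 0.558 -0.06   0.075]
 [ 0.546 -0.06   0.073]
 [ 0.533 -0.06   0.072]] clip [0.686 0.017 0.042] board [0.471 0.087 0.025] table [ 0.311 -0.071  0.005]
```

View pics/s3.png

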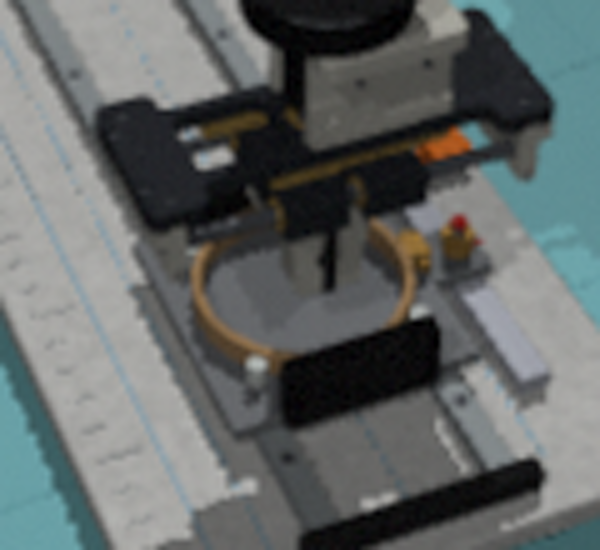

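The fingertips are really about 80 mm up. Depth puts the front face at y -0.160 with its lowest visible point at z 0.084, about 26 mm above the nominal height, while x and y agree. So they skimmed over the block without touching. I'll lift, back out and measure the tip height again.

>>> apply_moves:
  targets:
    - [0,0,0,-0.02,0,0,0]
    - [0,0,0,-0.02,0,0,0]
    - [0,0.02,0,0,0,0,0]
    - [0,0.025,0,0,0,0,0]
    - [0,0.025,0,0,0,0,0]
    - [0,0.025,0,0,0,0,0]
    - [0,0,0,0.02,0,0,0]
    - [0,0,0,0.02,0,0,0]
    - [0,0,0,0.01,0,0,0]
    - [0,0,0,0,0,0,0]
    - [0,0,0,0,0,0,0]

```text
time_s: 7.97
tcp_pos: [0.5462, -0.2439, 0.0627]
eef_rot: [179.9, -0.0, -94.8]
contact_force: [0.9, 0.1, 0.7]
gripper_width: 0.0003
gripper_force: 0.0
```

```bash
cat >> m.py <<'E'
def cloud(c):
    K,T=c["camera_matrix"],c["T"];d=c["range_z"];v,u=np.indices(d.shape)
    p=np.stack([(u-K[0,2])/K[0,0]*d,(v-K[1,2])/K[1,1]*d,d],-1);return p@T[:3,:3].T+T[:3,3]
E
python3 - <<'E'
from plant import *
from m import *
s=get_state();t=s["tcp_pos"];print(t,s["contact_force"])
c=capture("side");P=cloud(c)
m=(abs(P[...,0]-t[0])<.024)&(abs(P[...,1]-t[1])<.014)&(P[...,2]>.044)&(P[...,2]<.2)
v,u=np.nonzero(m);print("z pct",np.percentile(P[m][:,2],[0,2,5,20,50]),len(v),"rows",v.min(),v.max(),"front y",np.percentile(P[m][:,1],10))
print(np.histogram(P[m][:,2],bins=np.arange(.04,.12,.005)))
a=c["frame"][210:320,230:350,::-1];cv2.imwrite("pics/s4.png",cv2.resize(a,None,fx=5,fy=5,interpolation=cv2.INTER_CUBIC))
E
```

```text
[ 0.54615826 -0.24392407  0.06267712] [0.86570463 0.07020239 0.71105137]
z pct [0.06620094 0.06947131 0.07146504 0.07977545 0.09696298] 284 rows 244 291 front y -0.2560780589164153
(array([ 0,  0,  0,  0,  0,  8, 23, 29, 25, 25, 24, 22,  6,  3,  1]), array([0.04 , 0.045, 0.05 , 0.055, 0.06 , 0.065, 0.07 , 0.075, 0.08 ,
       0.085, 0.09 , 0.095, 0.1  , 0.105, 0.11 , 0.115]))
```

View pics/s4.png

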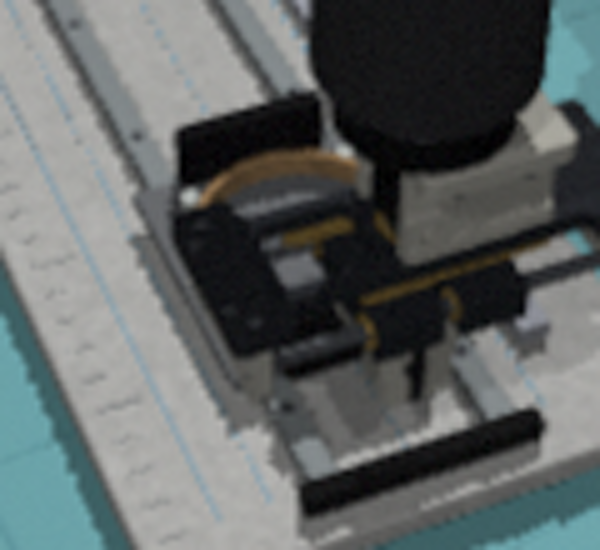

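The true tip is at about z 0.067 when the reading is 0.063. I'll go down 17 mm, putting the tip at about 0.050, then approach slowly.

>>> apply_moves:
  targets:
    - [0,0,0,0.006,0,0,0]
    - [0,0,0,0.006,0,0,0]
    - [0,0,0,0.005,0,0,0]
    - [0,-0.01,0,0,0,0,0]
    - [0,-0.01,0,0,0,0,0]
    - [0,-0.008,0,0,0,0,0]
    - [0,-0.003,0,0,0,0,0]
    - [0,-0.003,0,0,0,0,0]
    - [0,-0.003,0,0,0,0,0]
    - [0,-0.002,0,0,0,0,0]
    - [0,-0.002,0,0,0,0,0]
    - [0,-0.002,0,0,0,0,0]
    - [0,-0.002,0,0,0,0,0]

```text
time_s: 9.1
tcp_pos: [0.5503, -0.1994, 0.0462]
eef_rot: [-180.0, -0.0, -94.8]
contact_force: [-0.0, -4.9, 2.4]
gripper_width: 0.0004
gripper_force: 2.1
```

>>> apply_moves:
  targets:
    - [0,-0.004,0,0,0,0,0]
    - [0,-0.004,0,0,0,0,0]
    - [0,-0.004,0,0,0,0,0]
    - [0,-0.004,0,0,0,0,0]
    - [0,-0.004,0,0,0,0,0]
    - [0,-0.004,0,0,0,0,0]
    - [0,-0.004,0,0,0,0,0]
    - [0,-0.004,0,0,0,0,0]
    - [0,-0.004,0,0,0,0,0]
    - [0,-0.004,0,0,0,0,0]
    - [0,-0.004,0,0,0,0,0]
    - [0,-0.004,0,0,0,0,0]
    - [0,-0.004,0,0,0,0,0]
    - [0,-0.004,0,0,0,0,0]
    - [0,-0.003,0,0,0,0,0]

```text
time_s: 10.35
tcp_pos: [0.5548, -0.1403, 0.0461]
eef_rot: [180.0, -0.0, -94.8]
contact_force: [-0.9, -4.2, 3.2]
gripper_width: 0.0003
gripper_force: 2.4
```

>>> apply_moves:
  targets:
    - [0,-0.002,0,0,0,0,0]
    - [0,-0.002,0,0,0,0,0]
    - [0,-0.002,0,0,0,0,0]

```text
time_s: 10.6
tcp_pos: [0.5555, -0.1339, 0.0457]
eef_rot: [180.0, 0.0, -94.8]
contact_force: [-0.9, -3.9, 2.1]
gripper_width: 0.0005
gripper_force: 1.2
```

>>> apply_moves:
  targets:
    - [0,-0.002,0,0,0,0,0]
    - [0,-0.002,0,0,0,0,0]

```text
time_s: 10.77
tcp_pos: [0.5558, -0.13, 0.0457]
eef_rot: [180.0, 0.0, -94.8]
contact_force: [-0.7, -1.5, 0.4]
gripper_width: 0.0007
gripper_force: 0.9
```

>>> apply_moves:
  targets:
    - [0,-0.002,0,0,0,0,0]
    - [0,-0.002,0,0,0,0,0]

```text
time_s: 10.93
tcp_pos: [0.556, -0.127, 0.0457]
eef_rot: [180.0, -0.1, -94.8]
contact_force: [-0.1, -12.2, -1.5]
gripper_width: 0.0005
gripper_force: 5.9
```

It clicked into the orange notch at TCP y ≈ -0.127, as predicted, and is now pushing back with 12 N. Pink is 70 mm on, at y ≈ -0.057.

>>> apply_moves:
  targets:
    - [0,-0.002,0,0,0,0,0]
    - [0,-0.002,0,0,0,0,0]
    - [0,-0.002,0,0,0,0,0]
    - [0,-0.002,0,0,0,0,0]
    - [0,-0.002,0,0,0,0,0]
    - [0,-0.004,0,0,0,0,0]
    - [0,-0.004,0,0,0,0,0]
    - [0,-0.004,0,0,0,0,0]
    - [0,-0.004,0,0,0,0,0]
    - [0,-0.004,0,0,0,0,0]
    - [0,-0.004,0,0,0,0,0]
    - [0,-0.004,0,0,0,0,0]
    - [0,-0.004,0,0,0,0,0]
    - [0,-0.004,0,0,0,0,0]
    - [0,-0.003,0,0,0,0,0]
    - [0,-0.003,0,0,0,0,0]

```text
time_s: 12.27
tcp_pos: [0.56, -0.0744, 0.0456]
eef_rot: [179.9, -0.0, -94.8]
contact_force: [-2.2, -5.0, 0.2]
gripper_width: 0.0003
gripper_force: 2.3
```

>>> apply_moves:
  targets:
    - [0,-0.002,0,0,0,0,0]
    - [0,-0.001,0,0,0,0,0]

```text
time_s: 12.43
tcp_pos: [0.5605, -0.0712, 0.0457]
eef_rot: [180.0, 0.0, -94.8]
contact_force: [-1.3, -3.5, -0.2]
gripper_width: 0.0005
gripper_force: 1.8
```

>>> apply_moves:
  targets:
    - [0,-0.002,0,0,0,0,0]
    - [0,-0.002,0,0,0,0,0]
    - [0,-0.002,0,0,0,0,0]

```text
time_s: 12.68
tcp_pos: [0.5615, -0.0653, 0.0458]
eef_rot: [-180.0, 0.0, -94.8]
contact_force: [-0.2, 0.3, -0.6]
gripper_width: 0.0004
gripper_force: 0.0
```

>>> apply_moves:
  targets:
    - [0,-0.001,0,0,0,0,0]

```text
time_s: 12.77
tcp_pos: [0.5621, -0.064, 0.046]
eef_rot: [-179.9, 0.0, -94.8]
contact_force: [-1.9, -0.8, -0.3]
gripper_width: 0.0004
gripper_force: 0.5
```

>>> apply_moves:
  targets:
    - [0,-0.001,0,0,0,0,0]

```text
time_s: 12.85
tcp_pos: [0.5625, -0.0629, 0.0462]
eef_rot: [-179.9, 0.0, -94.8]
contact_force: [-0.5, 0.3, 0.4]
gripper_width: 0.0003
gripper_force: 0.0
```

The force has dropped to zero, so it has clicked. I'll back off, lift and look.

>>> apply_moves:
  targets:
    - [0,0.005,0,0,0,0,0]
    - [0,0.015,0,0,0,0,0]
    - [0,0.02,0,0,0,0,0]
    - [0,0,0,-0.03,0,0,0]
    - [0,0,0,-0.03,0,0,0]
    - [0,0,0,-0.03,0,0,0]
    - [0,0,0,-0.03,0,0,0]
    - [0,0,0,-0.03,0,0,0]
    - [0,0.035,0,0,0,0,0]
    - [0,0.035,0,0,0,0,0]
    - [0,0.035,0,0,0,0,0]
    - [0,0.035,0,0,0,0,0]
    - [0,0.035,0,0,0,0,0]
    - [0,0.035,0,0,0,0,0]
    - [0,0.035,0,0,0,0,0]
    - [0,0.035,0,0,0,0,0]
    - [0,0,0,0,0,0,0]

```text
time_s: 14.27
tcp_pos: [0.5338, -0.3878, 0.1954]
eef_rot: [-180.0, -0.1, -95.0]
contact_force: [1.4, 0.7, -0.2]
gripper_width: 0.0001
gripper_force: 0.0
```

```bash
python3 - <<'E'
from plant import *
from m import *
print(get_state()["contact_force"],get_state()["time_s"])
c=capture("top");o=np.array([.5658,-.0084]);a=np.radians(-4.84);xd=np.array([np.cos(a),np.sin(a)]);yd=np.array([-xd[1],xd[0]])
for x in((280,180,312,235),(228,180,258,235)):
    try:
        u,s,_=blob(c,(0,0,0),(180,255,60),x);w=ray(c,u,.073)[:2]-o;print(u,s,"local",w@xd,w@yd)
    except Exception as e:print(e)
A=cv2.resize(c["frame"][135:265,170:330,::-1],(450,366),interpolation=cv2.INTER_CUBIC)
B=cv2.resize(capture("side")["frame"][160:300,220:350,::-1],(340,366),interpolation=cv2.INTER_CUBIC)
cv2.imwrite("pics/f.png",np.hstack([A,B]))
E
```

```text
[ 1.36333612  0.65321712 -0.24996841] 14.2667
[288.15923567 203.49681529] [285 188   7  31 157] local -0.0004927334959197279 -0.03169032252911235
[238.13772455 199.64071856] [235 185   8  31 167] local -0.0005700548669194254 0.09746432599855939
```

View pics/f.png

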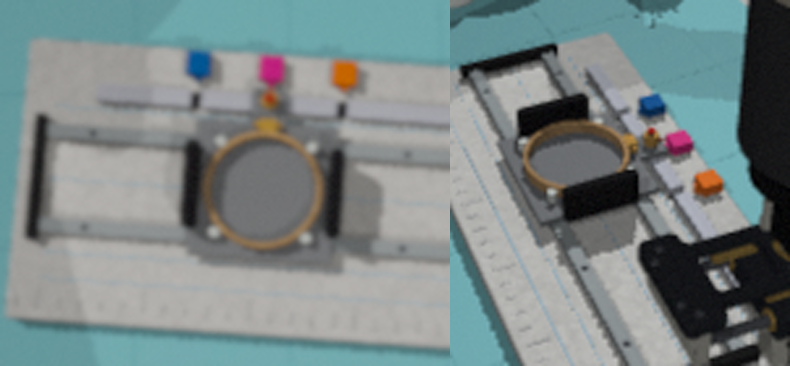

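The carriage centre is at local y 0.033 (nominal 0.035), the plunger lines up with the pink clip, and the hoop is still nested. The hand is clear, so I'm handing in.

```bash
python3 -c "
from plant import *
print(close_job())"
```

```text
the job is handed in; nothing more can be done
None
```

The carriage clicked into the pink (middle) notch and stayed there with the hand clear, and the job is handed in; on the first approach the fingertips skimmed over the block and above the hoop without touching, because they sat about 24 mm higher than the stated geometry implied.

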